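Load the two-basket steamer and key in its programme

ROBOT

A 6-joint arm with a two-finger parallel gripper is mounted at the origin on the work surface. World frame = base frame: x ahead of the robot, y to its left, z up, the work surface at z = 0. Lengths are in mm, angles in rad, forces in N, time in s.
With the tool pointing down it reaches from about 350 to 975 mm from the base axis. Payload 7.1 kg.
Tool frame: the origin (TCP) lies midway between the tips of the shut fingers; the grasp point (between the pads) lies 19 mm behind it; z points along the fingers, y is the line along which they close (so a half turn about z gives the same grasp; the last joint's range is limited). The gripper opens to 88 mm and grips with 3 to 60 N. Pads are 20 mm wide; open, the fingers measure 115 mm over their backs; the gripper's body (75 mm by 178 mm) begins 61 mm behind the grasp point.
Start: joints at [-0.019, 0.423, 1.63, -0, 1.089, -0.019], TCP at [624.984, 0.026, 222.675] pointing down, gripper open.
Joint ranges: [-3, 3], [-0.9, 2.11], [0.09, 2.58], [-1.31, 4.45], [0.11, 2.69], [-2.54, 2.54]. Speed limits (rad/s): [2.39, 2.39, 3.01, 3.14, 3.14, 3.14].

INTERFACE

Orientations are given as a unit quaternion [x, y, z, w].
In Python, from bench import manip, optics gives the robot as it stands.
- The arm moves only by the shell command python3 -m creep 'ROWS' [FORCE]. ROWS is JSON, a list that holds one entry, the list of rows, each a list of 7 numbers: the shift along the world's x, y, z normalised to -1 to 1, where 1 is 250 mm, then the turn, a rotation vector about the world's x, y, z normalised to -1 to 1, where 1 is 180 degrees, then the opening, from 0 (shut) to 1 (fully open). In form: [[[tx, ty, tz, wx, wy, wz, hand], ...]]. A call has 1 to 12 rows; each row is the pose to reach, as a shift and turn from the pose commanded when the call began, turning the shorter way round; what a row does not reach only later rows make up. A row lasts 1/12 s, in which the tool goes at most 41.7 mm and 7.16 degrees, less where a joint would pass 70% of its speed; a pose out of reach is approached as far as the arm can. A call with a number of a shift or a turn outside -1 to 1 is refused whole. A call with a gripper value outside its range is refused whole. The fingers move at their own pace and stop on an object; FORCE is the grip in N (left out, the last holds). Time passes only in rows, so rows that repeat a pose let the fingers close. It gives the time, the measured TCP pose, the force, the opening and the grip force at its end, in the units of the state.
- manip.observe(): the state, without advancing time (a new reading comes with each control period).
- optics.read_camera(name): name is "scene" or "side" or "wrist"; returns a dict with "pixels" (420x560x3 uint8, blue, green, red), "fx", "fy", "cx", "cy" (pixels), "rvec" (rotation vector, rad) and "tvec" (3), from world to camera coordinates, as OpenCV has them; the wrist camera has in their place "hand_eye" (4x4, takes a point from camera to tool coordinates, whose origin is the TCP and whose axes are the flange's). Camera axes: x right, y down, z forward; pixel columns grow to the right and rows downward; lengths in mm; the calibration is good to about 2 mm. A picture is of the moment at which its call begins: read the wrist's pose just before it. There is no depth.
- manip.hand_in(): hands the job in; it is judged then, once.
The state is a dict: "time": time; "q": joint angles; "qd": joint speeds; "joint_efforts": joint torques, N m; "ee_pos": TCP position; "ee_rot": TCP orientation; "wrist_force": force on the tool from outside, world axes, zero at the start; "moment": the same for the moment, N m; "opening": opening from 0.0 (shut) to 1.0 (fully open); "gripper_force": force on a finger pad.
Only numpy, scipy, OpenCV 4.12 (cv2) and the standard library are available. Lean on these libraries where they do the work, as an engineer would, in place of code of your own. Each camera call takes 0.05 s, during which the arm holds its last target. There are 200 camera calls.

TASK

Set the aubergine down in the purple basket of the steamer and both potatoes in the yellow basket, without dropping or throwing them. Only when all three are in, key in the programme, pressing one key at a time all the way down and letting it spring back: purple, then yellow, then green; never press the red key. Leave the sauce bottle, the salt jar and the mug where they stand.

Things in the scene. Friction and masses are not known exactly. Their poses are not given: they have to be found in the camera images.
- steamer_panel (a point): point on the steamer's top face, at the centre of the black key panel (key row runs along its y). The steamer is a white appliance 270 (x) x 330 (y) x 60 mm high, fixed; its two baskets stand side by side on the rear part, its keys in the front part nearer the robot. This point lies 80 mm in front of the steamer's centre; axes as the steamer's. The steamer may be on the robot's left or right.
- basket_purple: purple steaming basket with a steel rim, 150 x 150 mm, 50 mm high, walls and floor 4 mm, open on top, fixed on the steamer; origin at the centre of its underside (60 mm above the table), z up, sides along x and y. The two baskets may swap places.
- basket_yellow: yellow steaming basket with a steel rim, 150 x 150 mm, 50 mm high, walls and floor 4 mm, open on top, fixed on the steamer; origin at the centre of its underside (60 mm above the table), z up, sides along x and y. The two baskets may swap places.
- board: lime-green cutting board 250 x 250 x 12 mm, fixed, on the other side of the table from the steamer; origin at the centre of its underside. Carries the vegetables and the sauce bottle in any of four places about 125 mm apart.
- aubergine: dark purple-black aubergine with a green cap, 112 mm long along its x (cap at +x), 44 mm thick round; lies on the board. Origin under its middle, on its underside; axis 22 mm above. Flattened a little underneath, so that it does not roll. Mass about 90 g.
- potato0: brown potato, 58 mm long along its x, 48 mm thick round, lying on the board; origin on its underside below its centre, centre 24 mm above. Flattened a little underneath. Mass about 80 g.
- potato1: second brown potato, the same as the first.
- sauce: bystander: upright amber bottle with a red cap, 52 mm diameter, 130 mm high, loose on the board; origin at the centre of its underside.
- salt: bystander: small glass jar with a steel cap, 52 mm diameter, 65 mm high, loose on the table just in front of the board; origin at the centre of its underside.
- mug: bystander: blue mug, 76 mm diameter, 85 mm high, handle at its +y, loose on the table beyond the work; origin at the centre of its underside.
- key_purple_top (a point): centre of the top of the purple key (aubergine programme), a round spring key of 28 mm diameter in a grey 44 mm collar; its top is 82 mm above the table when up, 10 mm above the collar. The four keys stand in one row 55 mm apart on the panel, in any order.
- key_purple (a joint): travel of the purple key: 0 up, 0.006 m fully down (needs about 5 N); springs back.
- key_yellow_top (a point): centre of the top of the yellow key (potato programme), a round spring key of 28 mm diameter in a grey 44 mm collar; its top is 82 mm above the table when up, 10 mm above the collar. The four keys stand in one row 55 mm apart on the panel, in any order.
- key_yellow (a joint): travel of the yellow key: 0 up, 0.006 m fully down (needs about 5 N); springs back.
- key_green_top (a point): centre of the top of the green key (start), a round spring key of 28 mm diameter in a grey 44 mm collar; its top is 82 mm above the table when up, 10 mm above the collar. The four keys stand in one row 55 mm apart on the panel, in any order.
- key_green (a joint): travel of the green key: 0 up, 0.006 m fully down (needs about 5 N); springs back.
- key_red_top (a point): centre of the top of the red key (cancel, not to be pressed), a round spring key of 28 mm diameter in a grey 44 mm collar; its top is 82 mm above the table when up, 10 mm above the collar. The four keys stand in one row 55 mm apart on the panel, in any order.
- key_red (a joint): travel of the red key: 0 up, 0.006 m fully down (needs about 5 N); springs back.
There are look-alikes about, which are no part of the job. What is shaped like the aubergine but turquoise is not meant.

How it is judged (in metres and radians):
On the way, in this order (a step that is already met when the one before it is completed fails the run):
1. all three vegetables lie in their own baskets, let go (x of aubergine in the frame of basket_purple between -0.068 and 0.068 m and y of aubergine in the frame of basket_purple between -0.068 and 0.068 m and z of aubergine in the frame of basket_purple between 0 and 0.052 m and x of potato0 in the frame of basket_yellow between -0.068 and 0.068 m and y of potato0 in the frame of basket_yellow between -0.068 and 0.068 m and z of potato0 in the frame of basket_yellow between 0 and 0.052 m and x of potato1 in the frame of basket_yellow between -0.068 and 0.068 m and y of potato1 in the frame of basket_yellow between -0.068 and 0.068 m and z of potato1 in the frame of basket_yellow between 0 and 0.052 m and linear speed of each of aubergine, potato0, potato1 below 0.03 m/s and contact force between the fingers and aubergine below 0.1 N and contact force between the fingers and potato0 below 0.1 N and contact force between the fingers and potato1 below 0.1 N), for 0.2 s.
2. the purple key is pressed down, alone (value of joint key_purple above 0.004 m and value of joint each of key_yellow, key_green, key_red below 0.002 m), for 0.03 s.
3. the yellow key is pressed down, alone (value of joint key_yellow above 0.004 m and value of joint each of key_purple, key_green, key_red below 0.002 m), for 0.03 s.
4. the green key is pressed down, alone (value of joint key_green above 0.004 m and value of joint each of key_purple, key_yellow, key_red below 0.002 m), for 0.03 s.
At the end, for the whole second after the job is handed in: Aubergine in the purple basket, both potatoes in the yellow (origin within 68 mm of its centre in x and y, under 52 mm above its underside), released, at rest (under 0.03 m/s); all keys up (under 2 mm); bottle, jar and mug upright, within 25 mm of their start (all of step 1 and value of joint each of key_purple, key_yellow, key_green, key_red below 0.002 m and distance of each of sauce, salt, mug from where it was at the start of the episode below 0.025 m and angle between each of sauce, salt, mug's own z axis and vertical below 0.3 rad); the robot touches nothing.
It fails at once if a key is pressed while a vegetable is not yet in its own basket (value of joint any of key_purple, key_yellow, key_green, key_red above 0.004 m and not (x of aubergine in the frame of basket_purple between -0.068 and 0.068 m and y of aubergine in the frame of basket_purple between -0.068 and 0.068 m and z of aubergine in the frame of basket_purple between 0 and 0.052 m and x of potato0 in the frame of basket_yellow between -0.068 and 0.068 m and y of potato0 in the frame of basket_yellow between -0.068 and 0.068 m and z of potato0 in the frame of basket_yellow between 0 and 0.052 m and x of potato1 in the frame of basket_yellow between -0.068 and 0.068 m and y of potato1 in the frame of basket_yellow between -0.068 and 0.068 m and z of potato1 in the frame of basket_yellow between 0 and 0.052 m)).
It fails at once if the red cancel key is pressed (value of joint key_red above 0.003 m).
It fails at once if two keys are held down at once (value of joint each of key_purple, key_yellow above 0.004 m or value of joint each of key_purple, key_green above 0.004 m or value of joint each of key_yellow, key_green above 0.004 m).
It fails at once if a vegetable is dropped or thrown (falls freely faster than 1.2 m/s, a drop of about 70 mm) ((linear speed of aubergine above 1.2 m/s and contact force between the fingers and aubergine below 0.05 N) or (linear speed of potato0 above 1.2 m/s and contact force between the fingers and potato0 below 0.05 N) or (linear speed of potato1 above 1.2 m/s and contact force between the fingers and potato1 below 0.05 N)).
It fails at once if the sauce bottle, salt jar or mug is shifted 25 mm or tipped (not (distance of each of sauce, salt, mug from where it was at the start of the episode below 0.025 m and angle between each of sauce, salt, mug's own z axis and vertical below 0.3 rad)).
It also fails if it takes over 72 s, if anything falls off the work surface, if the arm or the gripper's body presses on something with over 40 N, if the wrist force passes 120 N, or if a joint passes its speed limit or range.

## Working session

There is one attempt and no reset: what is moved stays moved. The work goes in short steps, Python scripts to look and compute and a shell command to move; the robot and the scene stay as the last step left them, time stands still between calls to the robot, and variables do not carry over. Pictures are saved under pics/ and viewed, at most 10 in all, crops included, and the job is handed in when it is done.

```bash
mkdir -p pics; cat > h.py <<'E'
import numpy as np, cv2, pickle
from bench import manip, optics
from scipy.spatial.transform import Rotation as R
def shot(name,tag):
    s=manip.observe(); c=optics.read_camera(name)
    cv2.imwrite(f'pics/{tag}.png',c['pixels'])
    c['ee_pos']=np.array(s['ee_pos']);c['ee_rot']=np.array(s['ee_rot'])
    pickle.dump(c,open(f'pics/{tag}.pkl','wb')); return c
def load(tag): return pickle.load(open(f'pics/{tag}.pkl','rb'))
def ray(c,u,v):
    d=np.array([(u-c['cx'])/c['fx'],(v-c['cy'])/c['fy'],1.])
    if 'hand_eye' in c:
        T=np.array(c['hand_eye']);Rt=R.from_quat(c['ee_rot']).as_matrix()
        return c['ee_pos']+Rt@T[:3,3], Rt@T[:3,:3]@d
    Rm=cv2.Rodrigues(np.array(c['rvec'],float))[0]
    return -Rm.T@np.array(c['tvec']).ravel(), Rm.T@d
def atz(c,u,v,z):
    o,d=ray(c,u,v); return o+d*(z-o[2])/d[2]
def tri(obs):
    A=np.zeros((3,3));b=np.zeros(3);L=[]
    for c,u,v in obs:
        o,d=ray(c,u,v);d=d/np.linalg.norm(d);P=np.eye(3)-np.outer(d,d);A+=P;b+=P@o;L.append((P,o))
    x=np.linalg.solve(A,b); return x.round(1),[round(float(np.linalg.norm(P@(x-o))),1) for P,o in L]
E
python3 - <<'E'
from h import *
s=manip.observe();print(s['time'],s['ee_pos'],s['ee_rot'],s['opening'],s['wrist_force'])
a=shot('scene','sc0');b=shot('side','sd0');w=shot('wrist','wr0')
for c in(a,b):print(ray(c,280,210))
print(w['hand_eye'],w['fx'])
E
```

```text
0.0 [6.24459778e+02 4.58107927e-02 2.21922517e+02] [ 7.07104517e-01  7.07108656e-01 -5.16950074e-04 -5.31539528e-04] 0.9997612323692913 [ 0.39338592 -0.57864223  0.32025518]
(array([1064.40347847,  555.76025572,  972.87117716]), array([-0.44954319, -0.44916087, -0.77224915]))
(array([ 348.77320923, -646.76453548,  869.56377151]), array([ 0.14129226,  0.63251488, -0.76175313]))
[[-1.35611193e-03 -9.66321633e-01 -2.57333758e-01  6.95600080e+01]
 [ 9.99998647e-01 -1.07072507e-03 -1.24913769e-03  5.98459293e-01]
 [ 9.31535066e-04 -2.57335104e-01  9.66321777e-01 -1.63080248e+02]
 [ 0.00000000e+00  0.00000000e+00  0.00000000e+00  1.00000000e+00]] 346.0197572334607
```

View pics/sc0.png

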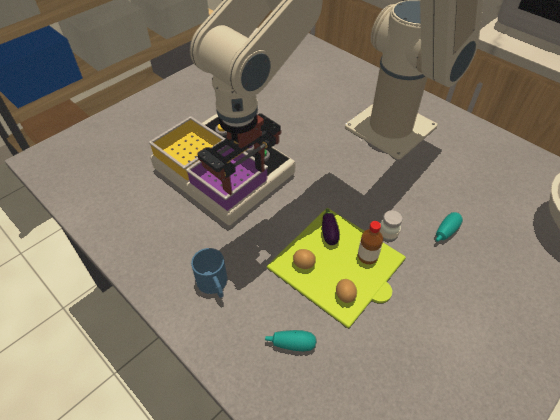

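View pics/sd0.png

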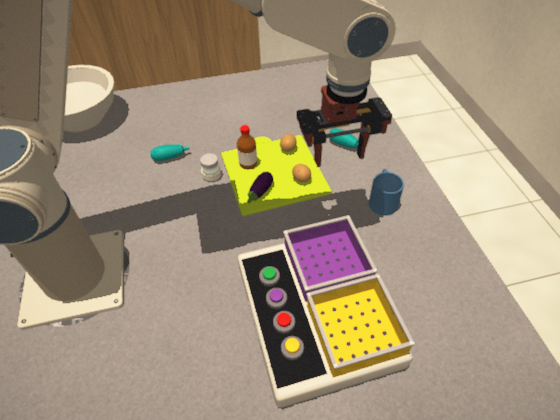

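The scene view shows the steamer (150–293, 115–220) and the board (268–405, 210–325). The aubergine is at (331,228), the potatoes at (304,259) and (346,290), and the sauce at (371,243). In the side view the keys are green (269,275), purple (277,297), red (284,320) and yellow (292,346). Next I'll enlarge both views.

```bash
python3 - <<'E'
from h import *
a=load('sc0')['pixels'];b=load('sd0')['pixels']
A=cv2.resize(a[200:325,262:412],None,fx=2.6,fy=2.6,interpolation=2)
B=cv2.resize(b[120:220,190:340],None,fx=2.6,fy=2.6,interpolation=2)
C=cv2.resize(b[210:400,232:412],None,fx=2.2,fy=2.2,interpolation=2)
o=np.zeros((600,800,3),np.uint8);o[:A.shape[0],:A.shape[1]]=A;o[330:330+B.shape[0],:B.shape[1]]=B;o[:C.shape[0],400:400+C.shape[1]]=C
cv2.imwrite('pics/cmp.png',o)
E
```

```text
(no output)
```

View pics/cmp.png

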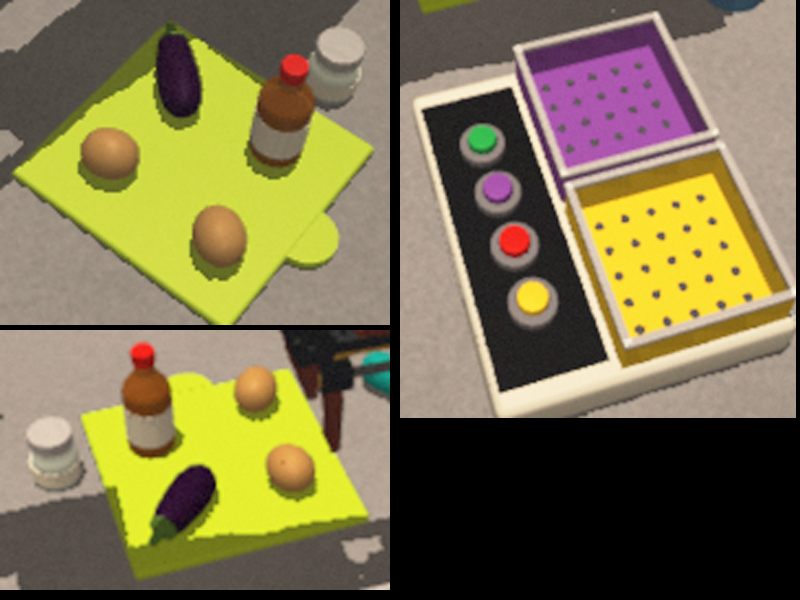

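View pics/wr0.png

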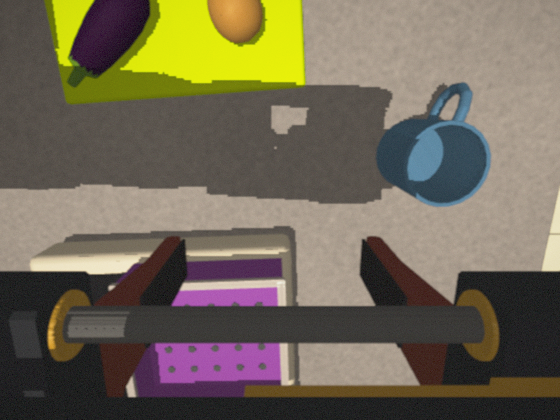

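The crops and the wrist view agree. The purple basket is at the robot-far +y side, yellow is next to it at −y, and the aubergine's cap points towards −x/−y. Now I'll triangulate.

```bash
python3 - <<'E'
from h import *
a=load('sc0');b=load('sd0');w=load('wr0')
f=2.6
A=lambda x,y:(a,261.8+x/f,199.8+y/f)
B=lambda x,y:(b,189.8+x/f,119.8+(y-330)/f)
C=lambda x,y:(b,231.8+(x-400)/2.2,209.8+y/2.2)
for n,p,q in [('capTip',(172,27),(152,540)),('tail',(184,116),(212,475)),('aubMid',(179,75),(187,500)),('potA',(109,154),(290,468)),('potB',(219,236),(255,389)),('sauceCap',(294,60),(143,350)),('boardL->x+y-',(15,173),(368,516)),('boardB x+y+',(228,325),(290,371))]:
    print(n,*tri([A(*p),B(*q)]))
print('wrist aub mid',*[tri([(w,112,30),B(187,500),A(179,75)])])
print('potA wrist tri',*[tri([(w,236,12),B(290,468),A(109,154)])])
for n,p in dict(green=(482,138),purple=(497,187),red=(514,240),yellow=(533,296)).items(): print(n,atz(*C(*p),82).round(1))
for n,p in dict(p1=(517,48),p2=(655,17),p3=(716,136),p4=(566,178),y1=(570,184),y2=(722,150),y3=(792,292),y4=(632,345)).items(): print(n,atz(*C(*p),110).round(1))
for n,p in dict(s1=(416,101),s2=(497,408)).items(): print(n,atz(*C(*p),60).round(1))
# rim corners triangulated in scene: purple/yellow corners
print('scene rim',atz(a,190,119,110),atz(a,151,150,110))
print('mug',atz(b,388,178,85),'salt',atz(b,209,158,65))
E
```

```text
capTip [431.  100.5  33.7] [2.3, 2.3]
tail [507.4 178.9  29.8] [4.8, 4.8]
aubMid [474.7 145.4  34.2] [3.7, 3.7]
potA [589.6 160.1  35.2] [1.4, 1.4]
potB [585.4 289.2  36. ] [1.6, 1.6]
sauceCap [460.  255.5 144.4] [2.8, 2.8]
boardL->x+y- [655.3  98.8   8. ] [2.4, 2.4]
boardB x+y+ [637.5 341.3   9.9] [5.0, 5.0]
wrist aub mid (array([474.9, 145. ,  34. ]), [0.9, 3.3, 4.1])
potA wrist tri (array([590. , 159.6,  35. ]), [1.2, 0.8, 2.0])
green [ 431.3 -154.6   82. ]
purple [ 432.9 -209.4   82. ]
red [ 435.2 -264.4   82. ]
yellow [ 438.3 -318.1   82. ]
p1 [485.4 -79.  110. ]
p2 [631.1 -76.2 110. ]
p3 [ 637.4 -224.2  110. ]
p4 [ 491.7 -231.6  110. ]
y1 [ 493.4 -238.3  110. ]
y2 [ 637.  -239.5  110. ]
y3 [ 641.  -379.2  110. ]
y4 [ 500.5 -388.   110. ]
s1 [378.6 -81.3  60. ]
s2 [ 388.5 -392.4   60. ]
scene rim [ 500.9213504  -378.77029361  110.        ] [ 658.67844337 -350.21557646  110.        ]
mug [780.81405827  37.9602266   85.        ] salt [356.62847012 249.02501899  65.        ]
```

Measured heights match the text: potato centres 35–36, aubergine axis 34, sauce top 144, key pitch 55 mm. I'll move above the board for a wrist look at the potato axes.

```bash
python3 -m creep '[[[-0.38,0.48,0,0,0,0,1],[-0.38,0.48,0,0,0,0,1],[-0.38,0.48,0,0,0,0,1],[-0.38,0.48,0,0,0,0,1],[-0.38,0.48,0,0,0,0,1],[-0.38,0.48,0,0,0,0,1],[-0.38,0.48,0,0,0,0,1]]]' 15
python3 -c "
from h import *
w=shot('wrist','wr1');cv2.imwrite('pics/wr1b.png',cv2.resize(w['pixels'][:290],None,fx=1.4,fy=1.4,interpolation=2))"
```

```text
time: 0.73
ee_pos: [530.5, 119.9, 222.8]
ee_rot: [0.707, 0.707, 0.0, 0.0]
wrist_force: [-0.5, -0.5, 0.4]
opening: 0.995
gripper_force: 0.0
```

View pics/wr1b.png

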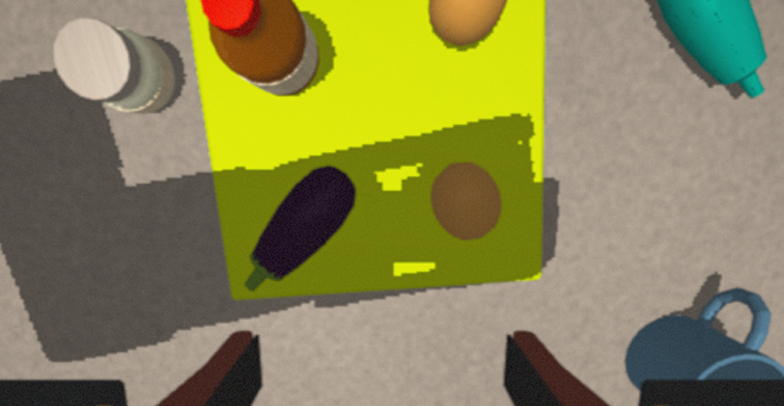

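This wrist view (1.4×) shows the aubergine from (253,284) at the cap to (345,172) at the tail. PotA is at (466,201), slightly longer vertically, with its long axis near world y. I'll fit the outlines.

```bash
python3 - <<'E'
from h import *
w=load('wr1');a=load('sc0');b=load('sd0');im=w['pixels']
def fit(box,f):
    x0,y0,x1,y1=box;m=f(im[y0:y1,x0:x1].astype(int)).astype(np.uint8)
    k,l,s,c=cv2.connectedComponentsWithStats(m);i=1+s[1:,4].argmax()
    p=np.argwhere(l==i)[:,::-1].astype(np.float32)+[x0,y0]
    P=np.array([atz(w,*q,zz)[:2] for q in p]);mu=P.mean(0);e,v=np.linalg.eigh(np.cov(P.T));
    print(mu.round(1),'len',(4*np.sqrt(e[::-1])).round(1),'axis deg',round(float(np.degrees(np.arctan2(v[1,1],v[0,1]))),1),s[i,4])
    return p.mean(0)
zz=36;cA=fit((300,105,365,180),lambda i:(i[...,2]>i[...,1]+15))
zz=34;cE=fit((165,110,265,210),lambda i:(i.max(2)<60)&(i[...,1]<i[...,2]+20))
print(cA,cE)
print('potA',tri([(w,*cA),(a,261.8+109/2.6,199.8+154/2.6),(b,189.8+290/2.6,119.8+138/2.6)]))
print('cap,tail at34',atz(w,253/1.4,284/1.4,34).round(),atz(w,345/1.4,172/1.4,34).round())
print('sauce base',atz(w,287/1.4,75/1.4,30).round())
E
```

```text
[590.2 160.5] len [56.1 47.6] axis deg 119.0 2129
[474.3 145.9] len [98.  43.8] axis deg 48.2 3246
[332.44105214 143.04274307] [217.56654344 157.35551448]
potA (array([589.9, 160.3,  35.3]), [0.4, 1.5, 1.3])
cap,tail at34 [434.  98.  34.] [505. 180.  34.]
sauce base [466. 244.  30.]
```

```bash
python3 -m creep '[[[-0.232,0.088,0,0,0,-0.233,0.9],[-0.232,0.088,0,0,0,-0.233,0.9],[-0.232,0.088,0,0,0,-0.233,0.9],[-0.232,0.088,0,0,0,-0.233,0.9],[-0.232,0.088,0,0,0,-0.233,0.9],[-0.232,0.088,0,0,0,-0.233,0.9],[-0.232,0.088,-0.15,0,0,-0.233,0.9],[-0.232,0.088,-0.3,0,0,-0.233,0.9],[-0.232,0.088,-0.45,0,0,-0.233,0.9],[-0.232,0.088,-0.55,0,0,-0.233,0.9],[-0.232,0.088,-0.55,0,0,-0.233,0.9],[-0.232,0.088,-0.55,0,0,-0.233,0.9]]]' 15
python3 -c "
from h import *
w=shot('wrist','wr2');s=shot('side','sd2')
cv2.imwrite('pics/c2.png',np.vstack([cv2.resize(w['pixels'],(480,360)),cv2.resize(s['pixels'][90:240,150:350],(480,240+0)[:2],interpolation=2)]))"
```

```text
time: 1.78
ee_pos: [471.9, 141.1, 84.2]
ee_rot: [0.914, 0.407, -0.002, -0.0]
wrist_force: [0.0, -0.8, 0.7]
opening: 0.897
gripper_force: 0.0
```

View pics/c2.png

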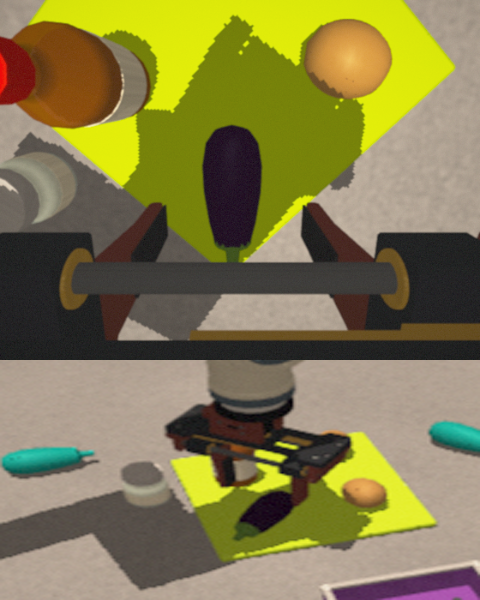

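The aubergine lies straight between the fingers (wrist half of the picture, centre (232,190)) and the bottle is clear of the gripper. I'll descend and grip.

```bash
python3 -m creep '[[[0,0,-0.09,0,0,0,0.9],[0,0,-0.18,0,0,0,0.9],[0,0,-0.264,0,0,0,0.9],[0,0,-0.264,0,0,0,0.9],[0,0,-0.264,0,0,0,0],[0,0,-0.264,0,0,0,0],[0,0,-0.264,0,0,0,0],[0,0,-0.264,0,0,0,0],[0,0,-0.264,0,0,0,0],[0,0,-0.264,0,0,0,0],[0,0,-0.264,0,0,0,0],[0,0,-0.264,0,0,0,0]]]' 15
```

```text
time: 2.88
ee_pos: [472.4, 142.2, 19.9]
ee_rot: [0.913, 0.407, 0.001, 0.0]
wrist_force: [-1.1, -0.1, 7.9]
opening: 0.487
gripper_force: 15.0
```

```bash
python3 -m creep '[[[0,0,0.06,0,0,0,0],[0,0,0.16,0,0,0,0],[0,0,0.3,0,0,0,0],[0,0,0.45,0,0,0,0],[0,0,0.6,0,0,0,0],[0.05,-0.1,0.7,0,0,0.04,0],[0.1,-0.25,0.72,0,0,0.08,0],[0.16,-0.4,0.72,0,0,0.12,0],[0.22,-0.55,0.72,0,0,0.16,0],[0.28,-0.7,0.72,0,0,0.2,0],[0.34,-0.82,0.72,0,0,0.24,0],[0.358,-0.88,0.72,0,0,0.247,0]]]'
```

```text
time: 3.88
ee_pos: [563.0, -81.6, 199.4]
ee_rot: [0.69, 0.724, 0.0, 0.001]
wrist_force: [-0.1, 0.8, -1.3]
opening: 0.487
gripper_force: 15.0
```

```bash
python3 -m creep '[[[0,-0.1,0,0,0,0,0],[0,-0.2,0,0,0,0,0],[0,-0.28,0,0,0,0,0],[0,-0.3,-0.1,0,0,0,0],[0,-0.3,-0.2,0,0,0,0],[0,-0.3,-0.28,0,0,0,0],[0,-0.3,-0.28,0,0,0,0],[0,-0.3,-0.28,0,0,0,0]]]'
python3 -c "
from h import *
w=shot('wrist','wr3');s=shot('side','sd3');c=shot('scene','sc3')
cv2.imwrite('pics/c3.png',np.hstack([cv2.resize(x,(390,390),interpolation=2) for x in (s['pixels'][210:400,232:422],c['pixels'][90:240,140:290])]))"
```

```text
time: 4.55
ee_pos: [560.6, -152.7, 128.3]
ee_rot: [0.691, 0.722, -0.001, -0.001]
wrist_force: [-0.4, -0.7, -0.5]
opening: 0.487
gripper_force: 15.0
```

View pics/c3.png

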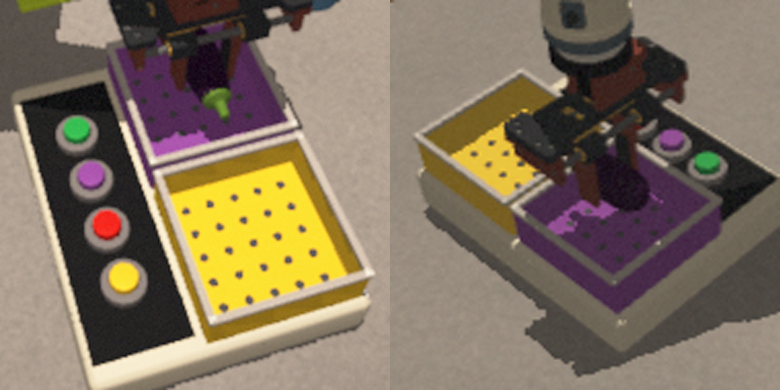

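Both views show the aubergine centred over the purple basket, with the fingers inside its rim. I'll cross-check the rim and key positions with the scene view before lowering.

```bash
python3 - <<'E'
from h import *
a=load('sc3');b=load('sd3')
S=lambda x,y:(a,139.8+x/2.6,89.8+y/2.6)
D=lambda x,y:(b,231.8+x/(390/190),209.8+y/(390/190))
C=lambda x,y:(load('sd0'),231.8+(x-400)/2.2,209.8+y/2.2)
print('green',tri([S(317,160),D(76,128)]),'purple',tri([S(281,137),D(91,175)]))
print('p2',tri([S(222,278),C(655,17)]),'p1',tri([S(330,205),C(517,48)]),'p3',tri([S(125,200),C(716,136)]))
print('y2',tri([S(112,198),C(722,150)]),'y3',tri([S(28,136),C(792,292)]),'y4',tri([S(130,74),C(632,345)]))
E
```

```text
green (array([ 429.8, -152. ,   81. ]), [1.6, 1.6]) purple (array([ 431.9, -208. ,   80.3]), [1.9, 1.9])
p2 (array([629.5, -75.4, 110.3]), [1.8, 1.8]) p1 (array([484.7, -74.7, 105.7]), [1.8, 1.8]) p3 (array([ 632.7, -224.6,  113.9]), [3.7, 3.7])
y2 (array([ 636.1, -238.8,  109.7]), [1.2, 1.2]) y3 (array([ 640.8, -378.8,  109.4]), [0.4, 0.4]) y4 (array([ 499.2, -386. ,  107.2]), [2.1, 2.1])
```

```bash
python3 -m creep '[[[0,0,-0.06,0,0,0,0],[0,0,-0.12,0,0,0,0],[0,0,-0.17,0,0,0,0],[0,0,-0.2,0,0,0,0],[0,0,-0.217,0,0,0,0],[0,0,-0.217,0,0,0,0],[0,0,-0.217,0,0,0,0]]]'
```

```text
time: 5.28
ee_pos: [561.8, -153.0, 75.2]
ee_rot: [0.691, 0.723, 0.0, 0.0]
wrist_force: [0.3, -0.3, -0.9]
opening: 0.487
gripper_force: 15.0
```

```bash
python3 -m creep '[[[0,0,-0.008,0,0,0,0],[0,0,-0.012,0,0,0,0],[0,0,-0.012,0,0,0,0],[0,0,-0.012,0,0,0,0.75],[0,0,-0.012,0,0,0,0.75],[0,0,-0.012,0,0,0,0.75],[0,0,-0.012,0,0,0,0.75],[0,0,-0.012,0,0,0,0.75],[0,0,0.06,0,0,0,0.75],[0,0,0.2,0,0,0,0.75],[0,0,0.36,0,0,0,0.75],[0,0,0.5,0,0,0,0.75]]]'
```

```text
time: 6.28
ee_pos: [561.3, -152.9, 201.6]
ee_rot: [0.691, 0.722, -0.0, -0.0]
wrist_force: [1.0, -0.1, 0.1]
opening: 0.751
gripper_force: 0.0
```

```bash
python3 -m creep '[[[0.02,0.15,0,0,0,0.03,0.9],[0.04,0.3,0,0,0,0.06,0.9],[0.06,0.45,0,0,0,0.1,0.9],[0.09,0.6,0,0,0,0.13,0.9],[0.114,0.75,0,0,0,0.148,0.9],[0.114,0.9,0,0,0,0.148,0.9],[0.114,1,0,0,0,0.148,0.9]]]' && python3 -m creep '[[[0,0.15,0,0,0,0,0.9],[0,0.252,0,0,0,0,0.9],[0,0.252,-0.15,0,0,0,0.9],[0,0.252,-0.3,0,0,0,0.9],[0,0.252,-0.4,0,0,0,0.9],[0,0.252,-0.4,0,0,0,0.9],[0,0.252,-0.4,0,0,0,0.9]]]'
python3 - <<'E'
from h import *
w=shot('wrist','wr4');s=shot('side','sd4')
cv2.imwrite('pics/c4.png',np.hstack([cv2.resize(w['pixels'],(440,330)),cv2.resize(s['pixels'][70:245,230:400],(330,330),interpolation=2)]))
E
```

```text
time: 6.87
ee_pos: [590.0, 100.1, 200.0]
ee_rot: [0.506, 0.863, 0.0, 0.0]
wrist_force: [0.6, -0.6, -0.2]
opening: 0.903
gripper_force: 0.0
time: 7.45
ee_pos: [589.1, 159.8, 99.0]
ee_rot: [0.506, 0.862, -0.001, -0.001]
wrist_force: [1.2, 0.8, 0.9]
opening: 0.896
gripper_force: 0.0
```

View pics/c4.png

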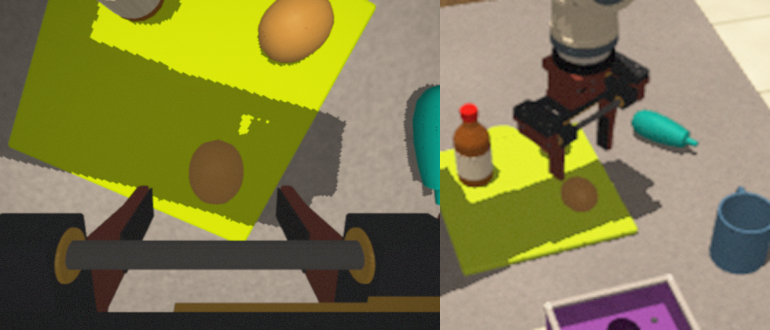

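PotA (216,172 in the wrist half) sits upright between the fingers, and potB is visible at (296,27). I'll grip potA and fit potB from this picture.

```bash
python3 -m creep '[[[0,0,-0.12,0,0,0,0.9],[0,0,-0.24,0,0,0,0.9],[0,0,-0.328,0,0,0,0.9],[0,0,-0.328,0,0,0,0.9],[0,0,-0.328,0,0,0,0],[0,0,-0.328,0,0,0,0],[0,0,-0.328,0,0,0,0],[0,0,-0.328,0,0,0,0],[0,0,-0.328,0,0,0,0],[0,0,-0.328,0,0,0,0],[0,0,-0.328,0,0,0,0]]]' 15
python3 - <<'E'
from h import *
w=load('wr4');im=w['pixels'].astype(int)
x0,y0,x1,y1=315,0,440,95;i=im[y0:y1,x0:x1];m=((i[...,2]>i[...,1]+15)&(i[...,2]-i[...,0]>25)).astype(np.uint8)
k,l,s,c=cv2.connectedComponentsWithStats(m);j=1+s[1:,4].argmax();print(s[j])
p=np.argwhere(l==j)[:,::-1]+[x0,y0];P=np.array([atz(w,*q,36)[:2] for q in p]);e,v=np.linalg.eigh(np.cov(P.T))
print(P.mean(0),4*np.sqrt(e),np.degrees(np.arctan2(v[1,1],v[0,1])))
a=load('sc0');b=load('sd0');q=p.mean(0)
print(tri([(w,*q),(a,261.8+219/2.6,199.8+236/2.6),(b,189.8+255/2.6,119.8+59/2.6)]))
E
```

```text
time: 8.47
ee_pos: [590.7, 160.2, 19.2]
ee_rot: [0.506, 0.862, 0.001, 0.001]
wrist_force: [-1.5, -0.2, 7.2]
opening: 0.534
gripper_force: 15.0
[  14    0   96   80 6162]
[586.92980794 288.90569063] [44.14653248 58.822775  ] 45.72894060553348
(array([585.9, 289.1,  36.3]), [0.9, 2.0, 1.3])
```

```bash
python3 -m creep '[[[0,0,0.06,0,0,0,0],[0,0,0.18,0,0,0,0],[0,0,0.34,0,0,0,0],[0,0,0.5,0,0,0,0],[0,-0.05,0.64,0,0,0,0],[0,-0.15,0.72,0,0,-0.03,0],[0,-0.3,0.728,0,0,-0.06,0],[-0.02,-0.45,0.728,0,0,-0.09,0],[-0.04,-0.6,0.728,0,0,-0.12,0],[-0.06,-0.75,0.728,0,0,-0.148,0],[-0.086,-0.9,0.728,0,0,-0.148,0],[-0.086,-1,0.728,0,0,-0.148,0]]]' && python3 -m creep '[[[0,-0.15,0,0,0,0,0],[0,-0.3,0,0,0,0,0],[0,-0.45,0,0,0,0,0],[0,-0.6,0,0,0,0,0],[0,-0.75,0,0,0,0,0],[0,-0.88,0,0,0,0,0],[0,-0.97,0,0,0,0,0],[0,-1,0,0,0,0,0],[0,-1,-0.1,0,0,0,0],[0,-1,-0.2,0,0,0,0],[0,-1,-0.28,0,0,0,0],[0,-1,-0.28,0,0,0,0]]]'
```

```text
time: 9.47
ee_pos: [567.0, -92.7, 200.2]
ee_rot: [0.692, 0.722, -0.0, -0.0]
wrist_force: [-0.5, -0.8, -0.2]
opening: 0.534
gripper_force: 15.0
time: 10.47
ee_pos: [565.8, -337.6, 125.7]
ee_rot: [0.691, 0.723, -0.001, -0.004]
wrist_force: [-0.4, 0.9, -1.7]
opening: 0.533
gripper_force: 15.0
```

```bash
python3 -m creep '[[[0,-0.02,-0.06,0,0,0,0],[0,-0.02,-0.12,0,0,0,0],[0,-0.02,-0.17,0,0,0,0],[0,-0.02,-0.2,0,0,0,0],[0,-0.02,-0.22,0,0,0,0],[0,-0.02,-0.23,0,0,0,0],[0,-0.02,-0.23,0,0,0,0],[0,-0.02,-0.23,0,0,0,0]]]' && python3 -m creep '[[[0,0,0,0,0,0,0.75],[0,0,0,0,0,0,0.75],[0,0,0,0,0,0,0.75],[0,0,0,0,0,0,0.75],[0,0,0,0,0,0,0.75],[0,0,0.07,0,0,0,0.75],[0,0,0.2,0,0,0,0.75],[0,0,0.36,0,0,0,0.75],[0,0,0.51,0,0,0,0.75],[0,0.15,0.51,0,0,0,0.75],[0,0.3,0.51,0,0,0,0.75]]]'
```

```text
time: 11.13
ee_pos: [568.9, -345.2, 73.0]
ee_rot: [0.691, 0.722, 0.0, 0.0]
wrist_force: [-0.5, -0.6, 0.1]
opening: 0.536
gripper_force: 15.0
time: 12.05
ee_pos: [570.1, -271.5, 203.3]
ee_rot: [0.693, 0.721, 0.001, 0.003]
wrist_force: [0.2, 0.3, -0.5]
opening: 0.748
gripper_force: 0.0
```

```bash
python3 -m creep '[[[0,0.15,0,0,0,-0.03,0.9],[0,0.3,0,0,0,-0.06,0.9],[0,0.45,0,0,0,-0.09,0.9],[0,0.6,0,0,0,-0.12,0.9],[0.03,0.75,0,0,0,-0.15,0.9],[0.05,0.9,0,0,0,-0.18,0.9],[0.068,1,0,0,0,-0.22,0.9],[0.068,1,0,0,0,-0.258,0.9],[0.068,1,0,0,0,-0.258,0.9]]]' && python3 -m creep '[[[0,0.15,0,0,0,0,0.9],[0,0.3,0,0,0,0,0.9],[0,0.45,0,0,0,0,0.9],[0,0.6,0,0,0,0,0.9],[0,0.75,0,0,0,0,0.9],[0,0.9,0,0,0,0,0.9],[0,1,0,0,0,0,0.9],[0,1,0,0,0,0,0.9]]]' && python3 -m creep '[[[0,0.15,0,0,0,0,0.9],[0,0.236,-0.1,0,0,0,0.9],[0,0.236,-0.25,0,0,0,0.9],[0,0.236,-0.4,0,0,0,0.9],[0,0.236,-0.4,0,0,0,0.9],[0,0.236,-0.4,0,0,0,0.9]]]'
python3 - <<'E'
from h import *
w=shot('wrist','wr5');s=shot('side','sd5')
cv2.imwrite('pics/c5.png',np.hstack([cv2.resize(w['pixels'],(440,330)),cv2.resize(s['pixels'][80:400,230:420],(340,570),interpolation=2)[240:570]]))
E
```

```text
time: 12.8
ee_pos: [585.6, -18.3, 200.1]
ee_rot: [0.921, 0.391, 0.0, 0.0]
wrist_force: [-0.3, -0.7, -0.7]
opening: 0.898
gripper_force: 0.0
time: 13.47
ee_pos: [585.6, 233.7, 200.1]
ee_rot: [0.919, 0.395, 0.001, -0.0]
wrist_force: [-0.3, 0.0, 0.4]
opening: 0.904
gripper_force: 0.0
time: 13.97
ee_pos: [584.3, 287.1, 98.3]
ee_rot: [0.92, 0.392, -0.003, 0.0]
wrist_force: [0.1, 0.3, 0.7]
opening: 0.897
gripper_force: 0.0
```

View pics/c5.png

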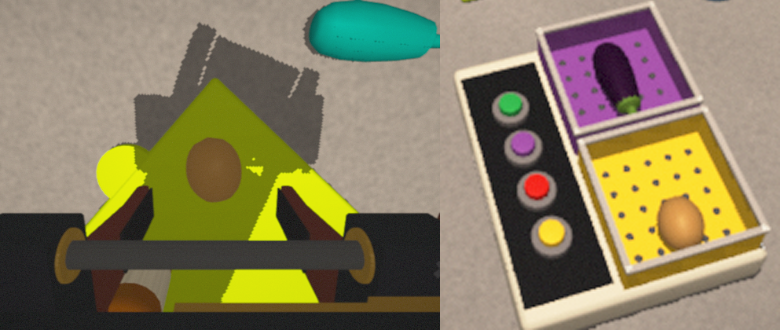

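The aubergine and the first potato lie in their own baskets. PotB (213,170 in the wrist half) sits square between the fingers, so I'll grip it.

```bash
python3 -m creep '[[[0,0,-0.12,0,0,0,0.9],[0,0,-0.24,0,0,0,0.9],[0,0,-0.328,0,0,0,0.9],[0,0,-0.328,0,0,0,0.9],[0,0,-0.328,0,0,0,0],[0,0,-0.328,0,0,0,0],[0,0,-0.328,0,0,0,0],[0,0,-0.328,0,0,0,0],[0,0,-0.328,0,0,0,0],[0,0,-0.328,0,0,0,0],[0,0,-0.328,0,0,0,0]]]' 15
```

```text
time: 14.98
ee_pos: [586.3, 289.4, 19.4]
ee_rot: [0.92, 0.391, 0.001, -0.0]
wrist_force: [-0.3, -0.3, 7.8]
opening: 0.539
gripper_force: 15.0
```

```bash
python3 -m creep '[[[0,0,0.06,0,0,0,0],[0,0,0.18,0,0,0,0],[0,0,0.34,0,0,0,0],[0,0,0.5,0,0,0,0],[0,-0.05,0.64,0,0,0.03,0],[0,-0.15,0.72,0,0,0.06,0],[0,-0.3,0.728,0,0,0.09,0],[-0.02,-0.45,0.728,0,0,0.12,0],[-0.04,-0.6,0.728,0,0,0.15,0],[-0.06,-0.75,0.728,0,0,0.18,0],[-0.08,-0.9,0.728,0,0,0.22,0],[-0.08,-1,0.728,0,0,0.258,0]]]' && python3 -m creep '[[[0,-0.15,0,0,0,0,0],[0,-0.3,0,0,0,0,0],[0,-0.45,0,0,0,0,0],[0,-0.6,0,0,0,0,0],[0,-0.75,0,0,0,0,0],[0,-0.9,0,0,0,0,0],[0,-1,0,0,0,0,0],[0,-1,0,0,0,0,0]]]' && python3 -m creep '[[[0,-0.12,0,0,0,0,0],[0,-0.22,0,0,0,0,0],[0,-0.268,0,0,0,0,0],[0,-0.268,-0.1,0,0,0,0],[0,-0.268,-0.2,0,0,0,0],[0,-0.268,-0.28,0,0,0,0],[0,-0.268,-0.28,0,0,0,0],[0,-0.268,-0.28,0,0,0,0]]]'
```

```text
time: 15.98
ee_pos: [564.1, 36.4, 200.9]
ee_rot: [0.69, 0.724, -0.0, 0.0]
wrist_force: [0.4, 0.4, -0.6]
opening: 0.536
gripper_force: 15.0
time: 16.65
ee_pos: [565.4, -215.5, 201.0]
ee_rot: [0.693, 0.721, -0.0, 0.001]
wrist_force: [0.0, 0.6, -0.5]
opening: 0.539
gripper_force: 15.0
time: 17.32
ee_pos: [564.9, -276.9, 129.5]
ee_rot: [0.691, 0.723, -0.0, -0.001]
wrist_force: [0.3, -0.2, -0.7]
opening: 0.532
gripper_force: 15.0
```

```bash
python3 -m creep '[[[0,0,-0.06,0,0,0,0],[0,0,-0.12,0,0,0,0],[0,0,-0.17,0,0,0,0],[0,0,-0.2,0,0,0,0],[0,0,-0.22,0,0,0,0],[0,0,-0.23,0,0,0,0],[0,0,-0.23,0,0,0,0],[0,0,-0.23,0,0,0,0]]]' && python3 -m creep '[[[0,0,0,0,0,0,0.75],[0,0,0,0,0,0,0.75],[0,0,0,0,0,0,0.75],[0,0,0,0,0,0,0.75],[0,0,0,0,0,0,0.75],[0,0,0.07,0,0,0,0.75],[0,0,0.2,0,0,0,0.75],[0,0,0.36,0,0,0,0.75],[0,0,0.51,0,0,0,0.75],[0,0,0.51,0,0,0,0],[0,0,0.51,0,0,0,0],[0,0,0.51,0,0,0,0]]]'
```

```text
time: 17.98
ee_pos: [565.8, -278.1, 72.9]
ee_rot: [0.691, 0.722, 0.0, 0.0]
wrist_force: [0.0, 0.5, 0.5]
opening: 0.54
gripper_force: 15.0
time: 18.98
ee_pos: [565.1, -277.8, 199.7]
ee_rot: [0.691, 0.722, -0.0, -0.0]
wrist_force: [-0.4, 0.9, -0.6]
opening: 0.561
gripper_force: 0.0
```

```bash
python3 -m creep '[[[-0.14,0.08,0,0,0,0,0],[-0.28,0.15,0,0,0,0,0],[-0.42,0.22,0,0,0,0,0],[-0.534,0.279,0,0,0,0,0],[-0.534,0.279,0,0,0,0,0],[-0.534,0.279,-0.15,0,0,0,0],[-0.534,0.279,-0.3,0,0,0,0],[-0.534,0.279,-0.4,0,0,0,0],[-0.534,0.279,-0.4,0,0,0,0],[-0.534,0.279,-0.4,0,0,0,0]]]'
python3 - <<'E'
from h import *
c=shot('scene','sc6');s=shot('side','sd6')
cv2.imwrite('pics/c6.png',np.hstack([cv2.resize(s['pixels'][200:400,225:425],(400,400),interpolation=2),cv2.resize(c['pixels'][80:240,140:300],(400,400),interpolation=2)]))
E
```

```text
time: 19.82
ee_pos: [430.8, -207.6, 98.2]
ee_rot: [0.691, 0.722, -0.001, -0.002]
wrist_force: [-0.6, 0.2, 0.6]
opening: 0.002
gripper_force: 0.0
```

View pics/c6.png

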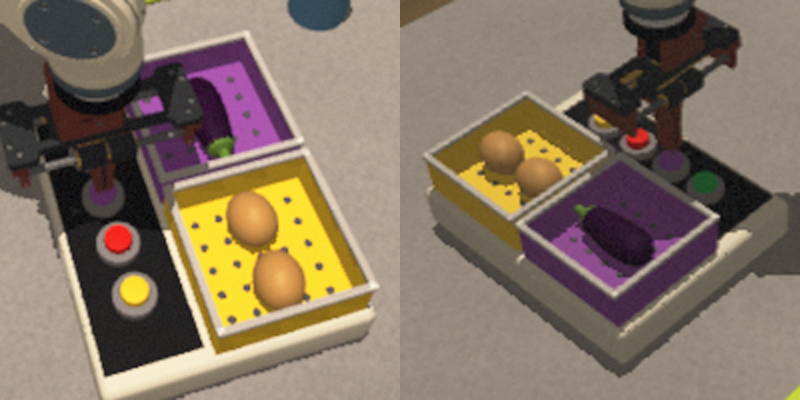

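All three vegetables lie in their baskets, and the shut fingers hang above the purple key (672,158 in the scene half). I'll press purple.

```bash
python3 -m creep '[[[0,0,-0.05,0,0,0,0],[0,0,-0.07,0,0,0,0],[0,0,-0.085,0,0,0,0],[0,0,-0.1,0,0,0,0],[0,0,-0.104,0,0,0,0],[0,0,-0.104,0,0,0,0],[0,0,-0.104,0,0,0,0]]]'
```

```text
time: 20.5
ee_pos: [433.0, -208.8, 76.0]
ee_rot: [0.691, 0.722, 0.0, 0.001]
wrist_force: [-3.2, 1.8, 20.8]
opening: 0.009
gripper_force: 10.3
```

Purple is bottomed out: z 76.0 (6 mm travel) at 21 N. Now up and across to yellow.

```bash
python3 -m creep '[[[0,0,0.06,0,0,0,0],[0,0,0.152,0,0,0,0],[0,0,0.152,0,0,0,0],[0.006,-0.12,0.152,0,0,0,0],[0.012,-0.25,0.152,0,0,0,0],[0.018,-0.36,0.152,0,0,0,0],[0.018,-0.434,0.152,0,0,0,0],[0.018,-0.434,0.152,0,0,0,0],[0.018,-0.434,0.1,0,0,0,0],[0.018,-0.434,0.1,0,0,0,0]]]' && python3 -m creep '[[[0,0,-0.05,0,0,0,0],[0,0,-0.07,0,0,0,0],[0,0,-0.085,0,0,0,0],[0,0,-0.096,0,0,0,0],[0,0,-0.1,0,0,0,0],[0,0,-0.1,0,0,0,0],[0,0,-0.1,0,0,0,0]]]'
```

```text
time: 21.33
ee_pos: [435.2, -315.6, 97.2]
ee_rot: [0.692, 0.722, -0.0, -0.002]
wrist_force: [-0.5, -0.0, -0.3]
opening: 0.009
gripper_force: 0.0
time: 21.92
ee_pos: [436.1, -315.7, 76.0]
ee_rot: [0.691, 0.723, 0.0, -0.001]
wrist_force: [-6.4, 6.7, 24.1]
opening: 0.01
gripper_force: 11.9
```

Yellow also bottomed at 76.0. Next is green.

```bash
python3 -m creep '[[[0,0,0.06,0,0,0,0],[0,0,0.152,0,0,0,0],[0,0,0.152,0,0,0,0],[-0.006,0.13,0.152,0,0,0,0],[-0.012,0.27,0.152,0,0,0,0],[-0.018,0.42,0.152,0,0,0,0],[-0.025,0.56,0.152,0,0,0,0],[-0.025,0.654,0.152,0,0,0,0],[-0.025,0.654,0.152,0,0,0,0],[-0.025,0.654,0.1,0,0,0,0],[-0.025,0.654,0.1,0,0,0,0]]]' && python3 -m creep '[[[0,0,-0.05,0,0,0,0],[0,0,-0.07,0,0,0,0],[0,0,-0.085,0,0,0,0],[0,0,-0.096,0,0,0,0],[0,0,-0.1,0,0,0,0],[0,0,-0.1,0,0,0,0],[0,0,-0.1,0,0,0,0]]]'
```

```text
time: 22.83
ee_pos: [429.6, -152.6, 97.8]
ee_rot: [0.691, 0.723, -0.0, -0.001]
wrist_force: [-0.7, -0.9, -0.0]
opening: 0.005
gripper_force: 0.0
time: 23.42
ee_pos: [430.3, -153.6, 75.8]
ee_rot: [0.692, 0.722, 0.0, 0.0]
wrist_force: [-6.7, 2.8, 29.4]
opening: 0.001
gripper_force: 14.4
```

```bash
python3 -m creep '[[[0,0,0.06,0,0,0,0],[0,0,0.2,0,0,0,0],[0,0,0.35,0,0,0,0],[0,0,0.5,0,0,0,0],[0,0,0.5,0,0,0,0],[0,0,0.5,0,0,0,0],[0,0,0.5,0,0,0,0],[0,0,0.5,0,0,0,0]]]'
python3 - <<'E'
from h import *
b=load('sd0')['pixels'].astype(int);n=shot('side','sd9')['pixels'].astype(int)
# bystanders unmoved? compare salt, sauce, mug regions
for k,(x0,y0,x1,y1) in dict(salt=(198,150,224,182),sauce=(236,124,260,170),mug=(370,168,404,214)).items():
    print(k,np.abs(b-n)[y0:y1,x0:x1].mean().round(1))
s=manip.observe();print(s['ee_pos'],s['wrist_force'])
E
```

```text
time: 24.08
ee_pos: [429.2, -153.0, 197.7]
ee_rot: [0.691, 0.722, -0.001, -0.001]
wrist_force: [-0.5, 0.1, 0.4]
opening: 0.004
gripper_force: 0.0
salt 1.5
sauce 60.7
mug 5.5
[ 429.18804137 -152.9225341   197.47773097] [ 0.01966224 -0.72127576  0.32860971]
```

The arm probably hides the bottle in the side view, so I'll check it with the scene camera.

```bash
python3 - <<'E'
from h import *
b=load('sc0')['pixels'].astype(int);n=shot('scene','sc9')['pixels'].astype(int)
for k,(x0,y0,x1,y1) in dict(salt=(380,208,404,242),sauce=(356,220,384,268),mug=(190,246,230,298)).items():
    print(k,np.abs(b-n)[y0:y1,x0:x1].mean().round(1))
print(manip.hand_in())
E
```

```text
salt 10.7
sauce 11.8
mug 9.8
the job is handed in; nothing more can be done
None
```

The aubergine is in the purple basket and both potatoes are in the yellow one. I then pressed purple, yellow and green in turn, each to full travel, and never the red key. I handed the job in at about 24 s with the arm clear; hand-in gave no verdict, and the final check of the bottle, jar and mug was only an image difference, with no sign of them having moved.

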